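Close a pen charger's housing on its dowels and hold it shut for the screws

ROBOT

A 7-joint arm with a two-finger parallel gripper is mounted at the origin on the work surface. World frame = base frame: x ahead of the robot, y to its left, z up, the work surface at z = 0. Lengths are in mm, angles in rad, forces in N, time in s.
With the tool pointing down it reaches from about 425 to 875 mm from the base axis. Payload 9.9 kg.
Tool frame: the origin (TCP) lies on the front face of the gripper's body, between the roots of the fingers; the fingertips stand 73 mm ahead of it and the grasp point (between the pads) lies 54 mm ahead of it; z points along the fingers, y is the direction in which the jaws open and shut (so a half turn about z gives the same grasp; the last joint's range is limited). The gripper opens to 85 mm and grips with 20 to 120 N. Pads are 22 mm wide; open, the fingers measure 114 mm over their backs; the gripper's body (76 mm by 85 mm) begins 54 mm behind the grasp point. The pads swing forward as they close: fully open they stand 13 mm farther back than shut.
Start: joints at [-1.355, 0.576, 0.025, 1.437, -0.015, 1.129, -0.057], TCP at [199.34, 644.899, 303.889] pointing down, gripper open.
Joint ranges: [-2.76, 2.76], [-0.34, 2.15], [-1.52, 1.57], [0.19, 2.46], [-1.09, 4.23], [0.17, 1.99], [-2.82, 2.82]. Speed limits (rad/s): [2.22, 2.22, 3.01, 3.01, 3.14, 3.14, 3.14].

INTERFACE

Orientations are given as a 3x3 rotation matrix whose columns are the frame's x, y, z axes.
In Python, from bench import bot gives the robot as it stands. Calls block until the motion is done:
- bot.movep(position, orientation): joint-space move of the TCP to a pose.
- bot.move_straight(position, velocity=150, attitude=None, guard=None): straight line of the TCP; attitude=None keeps the orientation; velocity is the mean speed in mm/s. With guard (N) it stops when the force on the tool has changed by that much, and returns True; else False.
- bot.movej(angles): joint-space move.
- bot.grip(opening, effort=None): finger opening in mm; effort is the grip in N (None keeps the last); returns when the fingers have stopped.
- bot.hold(seconds).
- bot.ik(position, orientation): joint angles nearest the present ones, or None.
- bot.get_image(name): name is "scene" or "top" or "wrist"; returns the picture (420x560x3 uint8, red, green, blue); there is no depth.
- bot.camera_model(name): a dict with "fx", "fy", "cx", "cy" (pixels), "R" (3x3) and "t" (3): a world point X has camera coordinates R X + t. Camera axes: x right, y down, z forward; pixel columns grow to the right and rows downward; lengths in mm; the calibration is good to about 2 mm. A picture is of the moment at which its call begins: read the wrist's pose just before it. camera_model takes no time and is no camera call; for the wrist camera it gives the pose at the moment of the call.
A pose or a line that the arm cannot do raises bot.Unreachable and nothing moves.
- bot.job_done(): hands the job in, once; it reports no verdict.
Readings, each from a call of its own:
- bot.get_time(): time.
- bot.get_joint_pos(): joint angles.
- bot.get_qvel(): joint speeds.
- bot.get_effort(): joint torques, N m.
- bot.get_ee_pos(): TCP position.
- bot.get_tcp_rot(): TCP orientation.
- bot.get_contact_force(): force on the tool from outside, world axes, zero at the start.
- bot.get_moment(): the same for the moment, N m.
- bot.get_opening(): finger opening in mm.
Only numpy, scipy, OpenCV 4.12 (cv2) and the standard library are available. Lean on these libraries where they do the work, as an engineer would, in place of code of your own. Each camera call takes 0.05 s, during which the arm holds its last target.

TASK

Lift the white top shell of the pen charger off the free-spinning inspection turntable and fit it on the two brass dowels of the grey bottom shell clamped in the screwing fixture, with its green lens at the end where the black power socket is. Press it gently down against the sprung contact pins until the seam is fully closed all round, and finish while still holding it pressed shut, so that the screws could be driven. Leave everything else on the bench where it is.

Things in the scene. Friction and masses are not known exactly. Their poses are not given: they have to be found in the camera images.
- top_shell: white top half, upright, about 0.16 kg. Flange 124 x 66 mm (x, y), 12 mm thick; centred on it a crown 90 x 46 mm, 30 mm high (42 mm in all) with three 13 mm pen wells in a row along x. Origin: centre of the flat underside; x lengthwise to the end with the green lens, z up. Grip the crown's flat upright long sides, 46 mm apart along y; the flange forms a 10 mm ledge beside each
- hole_a (a point): dowel hole a of the top shell: 10 mm wide, right through the flange, at (51, 18) mm in the shell's x, y (lens end). Point: its centre at the flange's underside
- hole_b (a point): dowel hole b of the top shell, likewise, at (-51, -10) mm (so that the shell fits only one way round)
- turntable: inspection turntable: fixed grey foot with a freely spinning disc, 240 mm across. Origin: foot centre on the bench, on the spin axis. The disc's top, on which the top shell lies somewhat off centre, is 58 mm above the bench and turns at the lightest touch
- bottom_shell: grey open bottom half, 124 x 66 x 22 mm, clamped fast in the aluminium fixture (plate 216 x 130 mm), nothing of which rises above the seam. Origin: centre of its underside, 20 mm above the bench; x lengthwise to the end with the black power socket, z up. Its rim is the seam, 22 mm above the origin, 42 mm above the bench. Closed, the top shell lies on the rim with its axes parallel to these
- seam (a point): centre of the bottom shell at rim height, where the top shell's origin lies when closed
- dowel_a (a point): foot of brass dowel a, at rim height: (51, 18) mm from the middle of the bottom shell (socket end, where the fixture's red clamp lever is too). The dowel is 8 mm thick, straight for 5 mm above the rim, then tapers to a 2.4 mm wide tip 11 mm above the rim
- dowel_b (a point): foot of brass dowel b, same shape, at (-51, -10) mm
- contact_2 (a joint): middle one of three equal brass spring pins, 8 mm wide, 28 mm apart along the bottom shell's x, 5 mm proud of the rim. 0 = free, 0.005 m = pressed level with the rim. Together they push up with about 5 N when first touched and 9 N when the seam is closed, so the top shell rises again if let go
- pen_rack: bystander: white rack of standing pens, 125 x 128 mm, 122 mm high, origin under its centre
- screw_dish: bystander: round steel dish of screws, 92 mm wide, 20 mm high, origin under its centre
- driver: bystander: blue electric screwdriver lying on a black rest, 230 mm long, 57 mm high, origin under its rest
- done_tray: bystander: blue tray with two finished chargers, 170 x 185 mm, 70 mm high, origin under its centre
- shell_bin: bystander: yellow bin with spare bottom shells, 170 x 130 mm, 80 mm high, origin under its centre
- cleaner: bystander: white bottle with a blue cap, 60 mm wide, 130 mm high, origin under its centre
- pen_rest: bystander: small white rest with two pens lying in it, 40 x 130 mm, 21 mm high, origin under its centre
Mind the look-alikes: they are no part of the job. Leave any orange look-alike of the turntable alone.

How it is judged (in metres and radians):
On the way:
1. the top shell is lifted clear of the turntable in the gripper (height (world z) of top_shell above 0.08 m and contact force between top_shell and turntable below 0.05 N and contact force between the fingers and top_shell above 1 N), for 0.2 s.
At the end, for the whole second after the job is handed in: Both holes are on their dowels (2.5 mm; lens at the socket end), the seam is closed within 1.7 mm at both, the shell level within 0.04 rad and at rest, the middle pin pressed in over 3.3 mm, the halves pressed together with over 5 N, the robot still holding or pressing the shell (over 2 N) (horizontal distance between hole_a and dowel_a below 0.0025 m and horizontal distance between hole_b and dowel_b below 0.0025 m and z of each of hole_a, hole_b in the frame of bottom_shell below 0.0237 m and angle between the z axis of top_shell and the z axis of bottom_shell, either way round below 0.04 rad and value of joint contact_2 above 0.0033 m and contact force between top_shell and bottom_shell above 5 N and contact force between any of the fingers, the arm and top_shell above 2 N and linear speed of top_shell below 0.01 m/s); the arm keeps its last pose, push and grip.
It fails at once if a bystander is pushed more than 20 mm from its place or tipped over (distance of any of pen_rack, screw_dish, driver, done_tray, shell_bin, cleaner, pen_rest from where it was at the start of the episode above 0.02 m or angle between any of pen_rack, cleaner's own z axis and vertical above 0.3 rad).
It fails at once if the two halves are forced together with more than 70 N (contact force between top_shell and bottom_shell above 70 N).
It also fails if it takes over 38 s, if anything falls off the work surface, if the arm or the gripper's body presses on something with over 40 N, if the wrist force passes 120 N, or if a joint passes its speed limit or range.

## Working session

There is one attempt and no reset: what is moved stays moved. The work goes in short steps, each a Python script; the robot and the scene stay as the last script left them, time stands still between calls to the robot, and variables do not carry over. Pictures are saved under pics/ and viewed, and the job is handed in when it is done.

```bash
ls; mkdir -p pics
python3 - <<'E'
from bench import bot
import cv2
print(bot.get_time())
for n in("scene","top","wrist"):
    m=bot.camera_model(n); print(n,m)
    im=bot.get_image(n); cv2.imwrite(f"pics/a_{n}.png",im[:,:,::-1])
E
```

```text
pics
0.0
scene {'fx': 424.84031724984123, 'fy': 424.84031724984123, 'cx': 278.60000419148673, 'cy': 213.3917105753538, 'R': array([[ 8.70265833e-01,  4.92581718e-01,  7.94285701e-04],
       [ 4.07412958e-01, -7.18886241e-01, -5.63220432e-01],
       [-2.76861087e-01,  4.90475101e-01, -8.26306308e-01]]), 't': array([-434.31433608, -186.71616334, 1455.69428833])}
top {'fx': 502.32920166781776, 'fy': 502.32920166781776, 'cx': 280.1568434563537, 'cy': 195.354473171541, 'R': array([[ 2.93661816e-02, -9.99560063e-01,  4.16035415e-03],
       [-9.86504048e-01, -2.96528418e-02, -1.61029417e-01],
       [ 1.61081940e-01,  6.24612888e-04, -9.86940838e-01]]), 't': array([ -23.0506908 ,  539.82358989, 1611.8474666 ])}
wrist {'fx': 342.45362147036684, 'fy': 342.45362147036684, 'cx': 275.49218911426954, 'cy': 210.31376538491546, 'R': array([[ 0.29509876,  0.95546583, -0.0013297 ],
       [ 0.91043542, -0.28076822,  0.30377057],
       [ 0.28986906, -0.09085293, -0.95274429]]), 't': array([-674.51536348,  -39.37631053,  379.77231511])}
```

View pics/a_top.png

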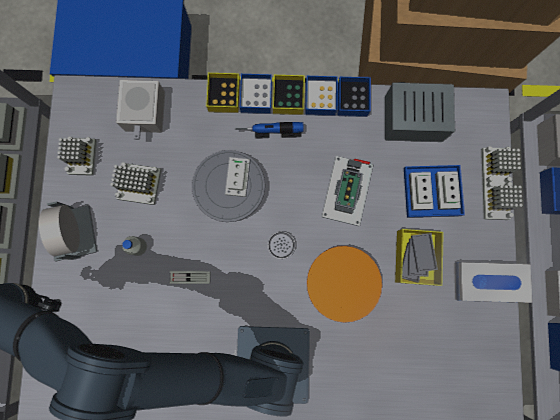

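View pics/a_scene.png

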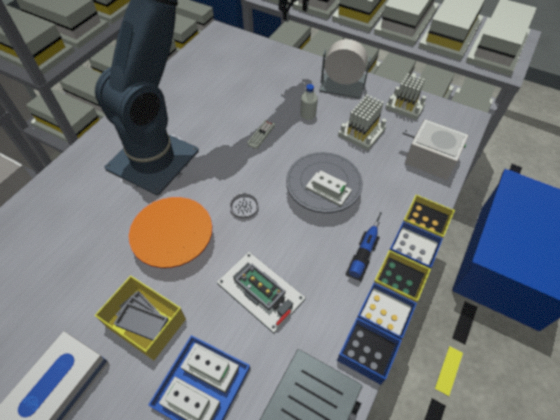

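View pics/a_wrist.png

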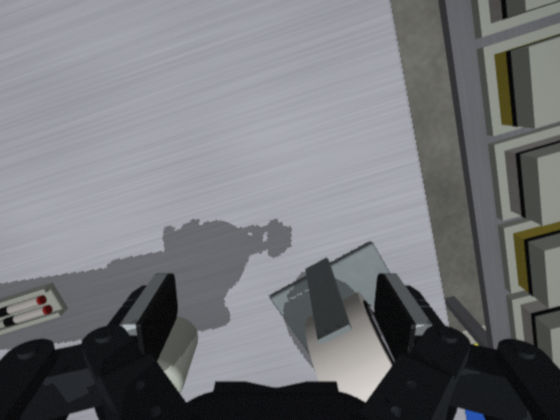

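The top view shows the white shell at about (237,176) on the grey turntable (230,186), with its green lens towards the top of the image. The fixture is at (348,190), with the red lever at its top end near (362,161). Next I compute rough positions and move the wrist camera over each one.

```bash
cat > h.py <<'E'
from bench import bot
import numpy as np, cv2
def ray(m,px,z):
    px=np.atleast_2d(px).astype(float)
    d=np.c_[(px[:,0]-m['cx'])/m['fx'],(px[:,1]-m['cy'])/m['fy'],np.ones(len(px))]@m['R']
    c=-m['R'].T@m['t']
    return c+d*((z-c[2])/d[:,2])[:,None]
def proj(m,X):
    p=np.atleast_2d(X)@m['R'].T+m['t']
    return np.c_[p[:,0]/p[:,2]*m['fx']+m['cx'],p[:,1]/p[:,2]*m['fy']+m['cy']]
def down(th): # tool z down, tool y at world angle th
    y=np.array([np.cos(th),np.sin(th),0]);z=np.array([0,0,-1.])
    return np.c_[np.cross(y,z),y,z]
def snap(n,f):
    m=bot.camera_model(n); im=bot.get_image(n)[:,:,::-1].copy()
    cv2.imwrite(f"pics/{f}.png",im)
    np.savez(f"pics/{f}.npz",**{k:m[k] for k in m})
    return m,im
E
python3 - <<'E'
from h import *
m=bot.camera_model("top")
print(ray(m,[(237,176)],100),ray(m,[(230,186)],58),ray(m,[(349,190),(362,161)],42),ray(m,[(237,160),(238,194)],70))
m=bot.camera_model("wrist");R=bot.get_tcp_rot();p=bot.get_ee_pos()
c=-m['R'].T@m['t'];print(R,p,'cam in tcp',R.T@(c-p),'\n',(R.T@m['R'].T))
print(ray(m,[(275,210)],0))
E
```

```text
[[589.70220819 132.90945715 100.        ]] [[564.0512344  158.13120521  58.        ]] [[ 565.33904214 -234.0568819    42.        ]
 [ 664.95465938 -276.75429197   42.        ]] [[649.17059384 137.90020406  70.        ]
 [536.33464903 129.77772104  70.        ]]
[[-9.55415329e-01  2.95265043e-01 -3.20660361e-04]
 [ 2.95265209e-01  9.55414489e-01 -1.26904809e-03]
 [-6.83419838e-05 -1.30714785e-03 -9.99999143e-01]] [199.23458036 644.6513009  303.22516157] cam in tcp [ 77.96746025   0.20635304 -69.78224626] 
 [[ 1.67839066e-04 -9.52769106e-01 -3.03695577e-01]
 [ 9.99999966e-01  9.95744516e-05  2.40265596e-04]
 [-1.98677317e-04 -3.03695607e-01  9.52769090e-01]]
[[237.80544797 632.04195318   0.        ]]
```

Run:
```python
from h import *
def look(t,th,f,z=290):
    R=down(np.radians(th)); p=np.array([t[0],t[1],z])-40*R[:,0]
    print(bot.ik(p,R))
    bot.movep(p,R); bot.hold(0.3)
    snap("wrist",f); print(bot.get_time())
look((565,-234),70,'fix')
look((590,133),92,'shell')
```

```text
[ 0.01319549  0.60380522  0.52864022  1.5362903  -0.32869806  1.0910179
  1.83925751]
3.9167
[-0.55203791  0.57920835  0.4562391   1.55551623 -0.27821578  1.07181603
  1.57922179]
5.6917
```

View pics/fix.png

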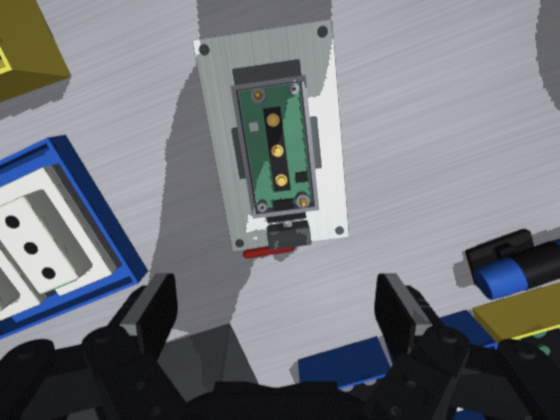

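View pics/shell.png

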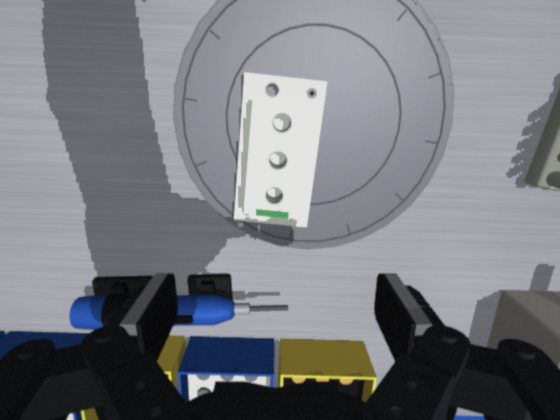

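The fixture view shows the grey rim from about (234,88) to (318,205), dowel_b near (258,96) and dowel_a near (302,201), with the red lever at the bottom. In the shell view the lens is at (272,214) at the bottom, and the hole near (272,90) should be hole_b. Zooming in.

Run:
```python
import cv2
a=cv2.imread('pics/fix.png')[60:220,215:335]; b=cv2.imread('pics/shell.png')[60:240,220:340]
cv2.imwrite('pics/fixz.png',cv2.resize(a,None,fx=3.7,fy=3.7,interpolation=cv2.INTER_CUBIC))
cv2.imwrite('pics/shellz.png',cv2.resize(b,None,fx=3.3,fy=3.3,interpolation=cv2.INTER_CUBIC))
```

```text
(no output)
```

View pics/fixz.png

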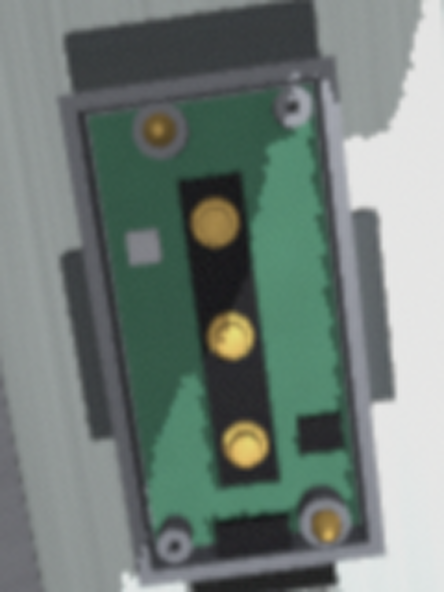

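View pics/shellz.png

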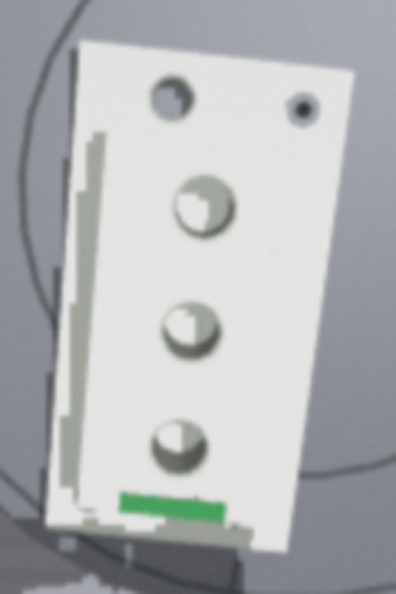

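```bash
cat > est.py <<'E'
from h import *
def L(f): d=np.load(f'pics/{f}.npz'); return {k:d[k] for k in d}
def fit(X,M):  # rigid 2D M->X
    X=X[:,:2];M=np.array(M,float);xc,mc=X.mean(0),M.mean(0)
    H=(M-mc).T@(X-xc); th=np.arctan2(H[0,1]-H[1,0],H[0,0]+H[1,1])
    R=np.array([[np.cos(th),-np.sin(th)],[np.sin(th),np.cos(th)]])
    t=xc-R@mc; return t,th,np.linalg.norm(X-(M@R.T+t),axis=1)
E
python3 - <<'E'
from est import *
m=L('fix'); o=np.array([215,60]);
z=lambda p:(np.array(p,float)+.5)/3.7+o-.5
pins=ray(m,z([(214,222),(231,335),(246,443)]),47)
print('pins',pins, np.linalg.norm(np.diff(pins,axis=0),axis=1))
rim=ray(m,z([(60,96),(333,58),(384,551),(140,584)]),42)
print('rim',fit(rim,[(-62,-33),(-62,33),(62,33),(62,-33)]),rim)
tip=ray(m,z([(158,128),(328,526)]),53)
print('tips',fit(tip,[(-51,-10),(51,18)]))
allX=np.r_[pins,rim,tip];M=[(-28,0),(0,0),(28,0),(-62,-33),(-62,33),(62,33),(62,-33),(-51,-10),(51,18)]
print('all',fit(allX,M))
m=L('shell');o=np.array([220,60]);z=lambda p:(np.array(p,float)+.5)/3.3+o-.5
fl=ray(m,z([(81,40),(353,72),(288,550),(46,524)]),70)
print('fl',fit(fl,[(-62,-33),(-62,33),(62,33),(62,-33)]),fl)
w=ray(m,z([(205,207),(192,331),(179,446)]),100);print('wells',w,np.linalg.norm(np.diff(w,axis=0),axis=1))
h=ray(m,z([(172,98)]),70);print('hole',h)
# bottom corner check at z=58 
# simple colour-mask contours
im=cv2.imread('pics/shell.png')
mk=((im.min(2)>205)).astype(np.uint8);mk[:60]=0;mk[240:]=0;mk[:,:220]=0;mk[:,340:]=0
c=max(cv2.findContours(mk,0,2)[0],key=cv2.contourArea);print(cv2.minAreaRect(c),cv2.approxPolyDP(c,5,True)[:,0])
E
```

```text
pins [[ 543.16095414 -228.4495235    47.        ]
 [ 569.77972717 -233.76250198   47.        ]
 [ 596.48819811 -239.41011849   47.        ]] [27.14381731 27.29904745]
rim (array([ 570.76729757, -234.19755651]), np.float64(-0.21352965176326807), array([0.93335206, 1.208143  , 1.18035788, 0.81904134])) [[ 503.97131615 -252.81099491   42.        ]
 [ 518.0349769  -189.65040236   42.        ]
 [ 637.20949122 -215.38094698   42.        ]
 [ 623.853406   -278.94788178   42.        ]]
tips (array([ 569.82262248, -233.9169222 ]), np.float64(-0.20633328747498553), array([1.06769636, 1.06769636]))
all (array([ 570.23384413, -234.02644559]), np.float64(-0.21128043975405883), array([0.42395937, 0.52525084, 1.22456749, 1.36619405, 1.74700971,
       0.83853355, 0.35628572, 0.65567619, 1.54298584]))
fl (array([594.87236009, 134.32797516]), np.float64(-0.07054800666216185), array([0.4203917 , 0.80936922, 0.36615369, 0.88343136])) [[531.11579119 105.84525271  70.        ]
 [536.05818116 171.21946608  70.        ]
 [658.80522833 163.15288034  70.        ]
 [653.51023968  97.09430153  70.        ]]
wells [[567.0075504  136.30442674 100.        ]
 [594.81546424 134.40083123 100.        ]
 [622.32725273 132.29372064 100.        ]] [27.87299316 27.59236165]
hole [[543.4200816  127.92372545  70.        ]]
((277.32318115234375, 149.5914764404297), (82.49236297607422, 146.65309143066406), 6.340191841125488) [[245  73]
 [234 217]
 [248 213]
 [265 220]
 [254 214]
 [257 207]
 [280 209]
 [305 226]
 [326  82]]
```

Both fits agree within about 1 mm: shell at (594.9,134.3) with angle -0.0705, fixture at (570.1,-234) with angle -0.210. Now I'll grasp, lift and check the grip.

Run:
```python
from h import *
th=np.pi/2-.0705;R=down(th);c=np.array([594.9,134.3])
bot.move_straight([*c,200],velocity=150,attitude=R)
print(bot.move_straight([*c,147],velocity=60,guard=15),bot.get_ee_pos(),bot.get_contact_force())
bot.grip(50,50);print(bot.get_opening(),bot.get_time())
snap('wrist','pre')
bot.grip(20,60);bot.hold(.2);print(bot.get_opening(),bot.get_contact_force(),bot.get_time())
print(bot.move_straight([*c,230],velocity=100))
bot.hold(.3);print(bot.get_opening(),bot.get_contact_force(),bot.get_ee_pos(),bot.get_time())
snap('wrist','held');snap('scene','heldS')
```

```text
False [595.11793057 134.29114285 147.32428299] [-0.04524204 -0.13095309  0.1133239 ]
50.13329244110919 7.9583
44.927965188993674 [-1.35197891  0.26132701  5.33419645] 8.425
False
44.72865504443656 [ 0.22216879 -0.93085219 -1.28778639] [594.79528875 134.23882335 229.60364638] 9.7083
```

View pics/held.png

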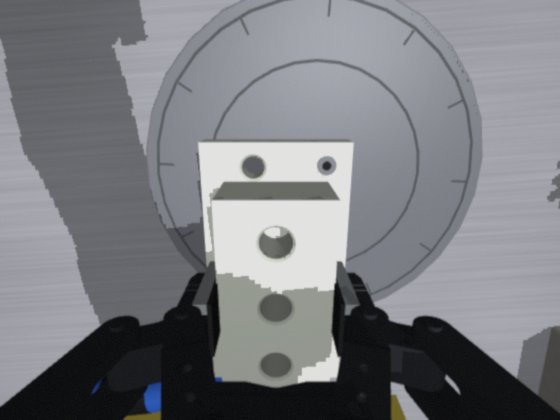

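View pics/heldS.png

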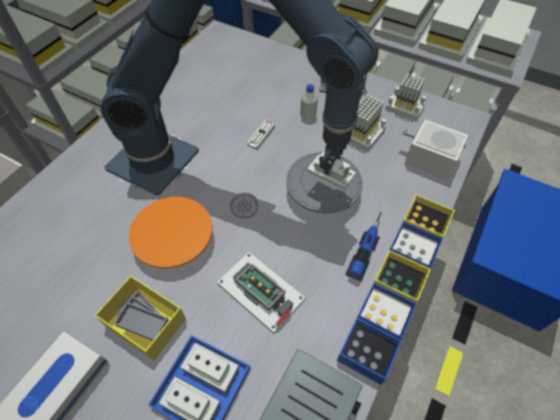

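The shell is held and level. The flange's rear corners are at (199,142) and (353,141), hole_b at (253,167) and the wells along column 276. Measuring its pose in the tool.

Run:
```python
from est import *
m=L('held');R=bot.get_tcp_rot();p=bot.get_ee_pos()
im=cv2.imread('pics/held.png');cv2.imwrite('pics/heldz.png',cv2.resize(im[130:390,190:365],None,fx=2.3,fy=2.3,interpolation=cv2.INTER_CUBIC))
def T(px,z): 
    X=ray(m,px,z); return (X-p)@R
dz=229.6-147.3
for n,px,z in(('crown',[(213,200),(338,199)],100),('wells',[(276,242),(276,307),(276,365)],100),('flange',[(199,142),(353,141)],70),('hole',[(253,167)],70)):
    print(n,T(px,z+dz))
m=L('fix')
print(R)
```

```text
crown [[ 44.55526998 -22.02991186  47.52359317]
 [ 44.93351894  22.38401201  47.51700862]]
wells [[ 28.4171055    0.37565718  47.5163262 ]
 [  0.70546783   0.39479312  47.50962791]
 [-27.32201796   0.41414716  47.50285327]]
flange [[ 61.54161143 -32.23639158  77.52923261]
 [ 61.97434968  33.01646501  77.51952889]]
hole [[50.85590662 -9.55659057 77.52324179]]
[[-9.97508004e-01  7.05529518e-02 -2.51613112e-04]
 [ 7.05529867e-02  9.97508024e-01 -1.32891000e-04]
 [ 2.41610245e-04 -1.50311893e-04 -9.99999960e-01]]
```

View pics/heldz.png

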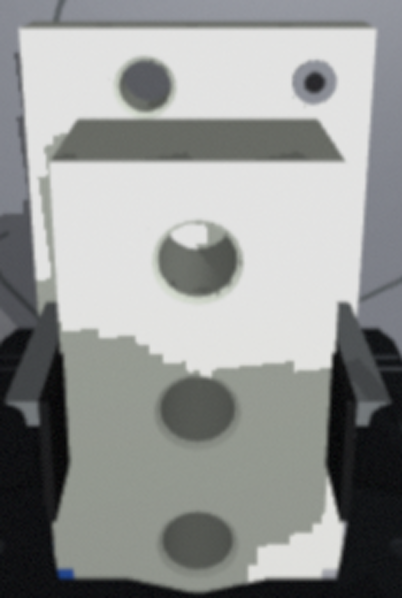

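Run:
```python
from h import *
R=down(np.pi/2-.21);c=[570.0,-234.3]
bot.movep([*c,190],R);bot.hold(.3);print(bot.get_ee_pos(),bot.get_contact_force(),bot.get_opening(),bot.get_time())
print(np.degrees(np.arctan2(*bot.get_tcp_rot()[[1,0],1])))
m,im=snap('wrist','over')
print(bot.move_straight([*c,146],velocity=40,guard=8),bot.get_ee_pos(),bot.get_contact_force())
f0=bot.get_contact_force()
print(bot.move_straight([*c,138],velocity=15,guard=8),bot.get_ee_pos(),bot.get_contact_force(),bot.get_moment(),bot.get_time())
snap('wrist','near');snap('scene','nearS')
```

```text
[ 570.37254139 -233.45489501  190.04887227] [-0.58149736  0.06113638 -2.66858706] 45.19767559174729 11.5
78.04829005200354
False [ 570.14659714 -234.3564311   146.26330215] [ 0.29290113 -0.23933635 -0.91979485]
False [ 570.01136036 -234.36645334  137.97267277] [-0.62004455 -0.06518059 -2.49956442] [ 0.03610288 -0.01976624 -0.02346272] 13.4833
```

View pics/near.png

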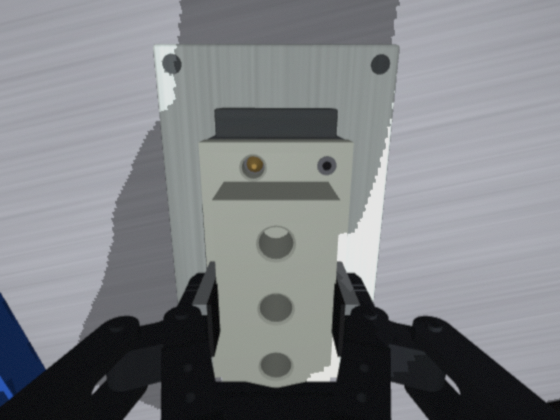

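View pics/nearS.png

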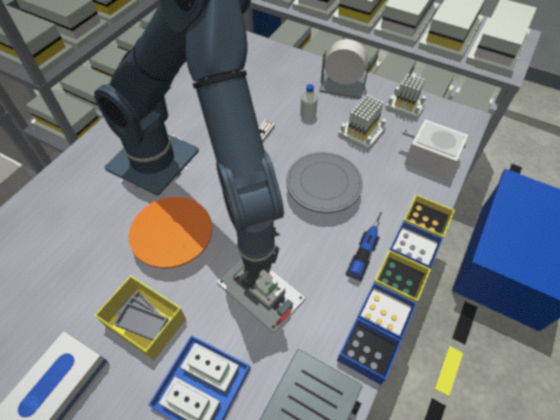

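Dowel_b is visible centred in hole_b at (254,166), and the plate edges run parallel to the shell, with no contact force yet. Now I press down in small steps.

Run:
```python
from h import *
c=[570.0,-234.35]
for z in (136,134,132.5,131.5,131,130.5,130,129.5):
    g=bot.move_straight([*c,z],velocity=15,guard=15);bot.hold(.15)
    f=bot.get_contact_force();print(z,g,bot.get_ee_pos().round(2),f.round(2),bot.get_moment().round(2),round(bot.get_time(),2))
    if f[2]>14: break
print(bot.get_opening())
snap('wrist','press')
```

```text
136 False [ 570.19 -234.45  136.29] [ 0.55 -0.24  3.35] [ 0.02  0.   -0.  ] 14.02
134 False [ 570.21 -234.44  134.15] [0.58 0.42 4.63] [-0.03 -0.16 -0.  ] 14.45
132.5 False [ 570.22 -234.48  132.73] [ 0.89 -0.21  5.61] [ 0.01 -0.15  0.02] 14.85
131.5 False [ 570.17 -234.45  131.77] [-0.19  0.01  7.07] [-0.02 -0.06  0.03] 15.25
131 False [ 570.19 -234.48  131.35] [-0.27  0.48  6.55] [ 0.04  0.04 -0.01] 15.65
130.5 False [ 570.2  -234.48  131.32] [-0.63  1.   11.7 ] [ 0.15  0.32 -0.  ] 16.05
130 False [ 570.2 -234.5  131.3] [-2.06  1.55 17.47] [ 0.33  0.66 -0.  ] 16.45
44.53222302643366
```

View pics/press.png

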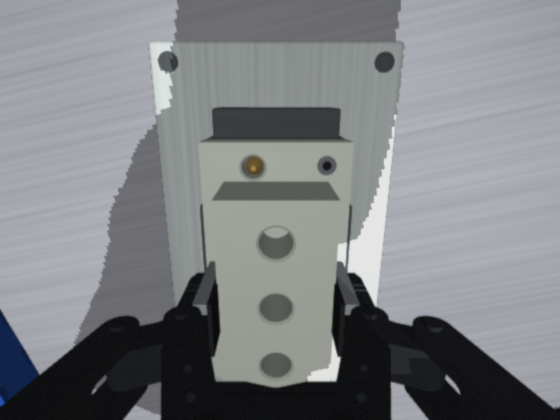

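The TCP stopped at 131.3 mm, exactly the predicted closed height, and the force then rose steeply, so the seam is shut. I'll add a little pressing margin, check that it's steady, and hand in.

Run:
```python
from h import *
bot.move_straight([570.0,-234.35,129.6],velocity=10,guard=20)
for i in range(3):
    bot.hold(.3);print(bot.get_ee_pos().round(2),bot.get_contact_force().round(2),bot.get_moment().round(2),bot.get_opening(),abs(bot.get_qvel()).max(),bot.get_time())
bot.job_done()
```

```text
[ 570.21 -234.5   131.29] [-4.07  3.45 21.47] [0.48 0.98 0.05] 44.92984123657754 0.0021956446743350297 17.05
[ 570.16 -234.5   131.3 ] [-3.8   2.69 21.72] [0.47 0.9  0.03] 44.936639091290616 0.0011539741585497594 17.35
[ 570.16 -234.52  131.28] [-4.04  3.06 21.74] [0.46 0.89 0.02] 44.7958719301694 0.0012672102464192777 17.65
the job is handed in; nothing more can be done
```

I lifted the top shell off the turntable by its crown and lowered it onto the two dowels with the green lens at the socket end. I pressed it shut and handed the job in at 17.65 s, still gripping and pressing. The hand-in reports no verdict, so I don't know the result.

**Last checks:**
- **Seam:** The tool stopped at z = 131.3 mm, which is the closed height I calculated. The force then rose from about 6.5 N to 17 N with no further travel. I did not measure the seam gap at each dowel directly.
- **Press and rest:** The press held steady at about 21.7 N upward, well under the 70 N limit, and the arm was practically at rest.
- **Dowels:** The wrist picture showed dowel_b centred in hole_b. Dowel_a is hidden behind the crown, so I inferred it from the parallel edges, the low side forces (up to about 5 N) and the unobstructed descent.
- **Side load:** A small moment of about 1 N m built up under the final press, with no visible tilt.
- **Agreement between measurements:** My position estimates agreed to about 1 to 1.7 mm.
- **Bystanders:** I saw no contact with any of them.

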